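Free the seized clamp knob and take the vial out

ROBOT

A 7-joint arm with a two-finger parallel gripper is mounted at the origin on a cart in front of the work surface, level with it; the furniture and walls round the work are solid. World frame = base frame: x ahead of the robot, y to its left, z up, the work surface at z = 0. Lengths are in m, angles in rad, forces in N, time in s.
With the tool pointing down it reaches from about 0.4 to 0.85 m from the base axis. Payload 10.4 kg.
Tool frame: the origin (TCP) lies midway between the tips of the shut fingers; the grasp point (between the pads) lies 19 mm behind it (manip.tcp_to_grasp is the distance from the TCP to the grasp point, in m); x points along the fingers, y is the direction in which the jaws open and shut, and the axes are right-handed (so a half turn about x gives the same grasp; the last joint's range is limited). The gripper opens to 85 mm and grips with 20 to 120 N. Pads are 22 mm wide; open, the fingers measure 114 mm over their backs; the gripper's body (76 mm by 85 mm) begins 54 mm behind the grasp point. The pads swing forward as they close: fully open they stand 13 mm farther back than shut.
Start: joints at [-1.257, 0.332, -0.065, 1.46, 0.022, 1.35, -0.088], TCP at [0.207, 0.59, 0.231] pointing down, gripper open.
Joint ranges: [-2.6, 2.6], [-0.5, 2.12], [-1.47, 1.34], [0.16, 2.42], [-1.27, 4.41], [0.06, 2.06], [-2.6, 2.6]. Speed limits (rad/s): [2.22, 2.22, 2.79, 2.79, 3.14, 3.14, 3.14].

INTERFACE

Orientations are given as a unit quaternion [x, y, z, w].
In Python, from workcell import monitor, viewer, manip gives the robot as it stands. The module is installed in compiled form; this text tells all that it offers.
- The arm moves only by the tool send_rows, never from a script. Its arguments are lists of equal length, an entry for each row: "grip": the closure in counts, from 0 (fully open) to 255 (shut); "offset": the shift along the tool's x, y, z in mm, a list of three; "twist": the turn about the tool's x in degrees. In form: {"grip": [grip, ...], "offset": [[tx, ty, tz], ...], "twist": [twist, ...]}. A call has exactly 5 rows; each row is the pose to reach, as a shift and turn from the pose commanded when the call began, along the tool's axes at that moment; what a row does not reach only later rows make up. A row lasts 1/12 s, in which the tool goes at most 41.7 mm and 7.16 degrees, less where a joint would pass 70% of its speed; a pose out of reach is approached as far as the arm can. A call with a gripper value outside its range is refused whole. The fingers move at their own pace and stop on an object; "newtons" is the grip in N (left out, the last holds). Time passes only in rows, so rows that repeat a pose let the fingers close, or fill a call up. It gives the time, the measured TCP pose, the force and the opening at its end, in the units of the state.
- monitor.get_obs(): the state, without advancing time (a new reading comes with each control period).
- viewer.camera(name): name is "scene" or "top" or "wrist"; returns (picture, depth): 420x560x3 uint8, blue, green, red; 420x560 float32, m along the optical axis (not along the pixel's ray), 0 where there is no reading.
- viewer.camera_model(name): a dict with "camera_matrix" (3x3 intrinsics, pixels), "distortion" ([k1, k2, p1, p2, k3] as OpenCV has them; the pictures are not rectified), "R" (3x3) and "t" (3): a world point X has camera coordinates R X + t; the wrist camera has in their place "mount" (4x4, takes a point from camera to tool coordinates, whose origin is the TCP and whose axes are the tool frame's). Camera axes: x right, y down, z forward; pixel columns grow to the right and rows downward; lengths in m; the calibration is good to about 2 mm. A picture is of the moment at which its call begins: read the wrist's pose just before it. camera_model takes no time and is no camera call.
- manip.hand_in(): hands the job in, once; it reports no verdict.
Trained networks look in the newest picture that a camera, given by its name, has taken for a name from the list of things; names that differ only in an ending like _2 or _b are one class to them, and where a whole thing is asked for, a point or a joint stands for the part that bears it (a point fixed in the world has none). Each returns a list of dicts, best first, with "score" (0 to 1); they miss things now and then, are a little off and sometimes report something else, mostly with a low value. They report only what shows in the picture. A call takes as long as a camera call. They do not tell look-alikes from the thing itself.
- viewer.recognise(target, camera): "box" ([left, top, width, height] in pixels, round what is visible of it).
- viewer.regions_of(target, camera): "region" (420x560 bool, what is visible of it) and "box" ([left, top, width, height] in pixels, round what is visible of it).
- viewer.spot_point(target, camera): "position" ([column, row] in pixels: a listed point, or the origin of a listed thing).
The state is a dict: "clock": time; "joint_pos": joint angles; "joint_velocities": joint speeds; "tau": joint torques, N m; "position": TCP position; "ee_rot": TCP orientation; "ft_force": force on the tool from outside, world axes, zero at the start; "torque": the same for the moment, N m; "grip_width": opening from 0.0 (shut) to 1.0 (fully open).
Only numpy, scipy, OpenCV 4.12 (cv2) and the standard library are available. Lean on these libraries where they do the work, as an engineer would, in place of code of your own. Each camera call takes 0.05 s, during which the arm holds its last target.

TASK

The orange wing knob that clamps the green-capped vial in its holder has seized with dried salt. Rock it gently to and fro, a little each way and never forcing it, so that its slim stem does not twist off, until it comes free; then swing its arm at least a sixth of a turn aside, to either hand. Lift the vial out, keep it upright, stand it in the green tray and leave the other things on the bench where they are.

Things in the scene. Friction and masses are not known exactly. Their poses are not given: they have to be found in the camera images.
- holder: White and grey vial holder fixed to the bench. Origin: on the bench, under the knob's upright axis. Round white tower, 74 mm across, 48 mm high, on a 12 mm foot plate (105 x 76 mm); the well block (60 x 60 mm, top 16 mm above the bench) stands 85 mm from the knob axis along the holder's own -x.
- well (a point): Centre of the floor of the round well that holds the vial, 6 mm above the bench; the well is 28 mm wide and 10 mm deep.
- grip (a point): Where to grip the orange wing knob: on its upright axis, the only one it turns about, 90 mm above the bench. The wing is a blade 44 mm long (the point's x), 12 mm thick (y), 64 to 106 mm above the bench. The knob sits on a slim stem that twists like a spring, 2.0 N m per rad. At first the point's x lies within 2 degrees of the holder's.
- disc (a point): Centre of the underside of the 40 mm disc that ends the retaining arm, 3 mm above the vial's cap. The arm is one piece with the knob, 14 mm wide, 58 to 64 mm above the bench, and goes 85 mm from the axis along -x of grip. It counts as aside when this point is over 80 mm (horizontally) from the well's centre: 57 degrees of turn. It stays where it is left.
- collar (a point): Centre of the dark steel collar (32 mm across, 52 mm above the bench, red line along its own +x) at the knob's foot, on the stem below the part that twists. At rest its axes are in line with those of grip; if the knob is ever turned more than 0.26 rad (15 degrees, about 0.5 N m) against it, the stem has sheared. It turns against 0.06 N m of friction.
- salt (a point): Tower top on the axis, 48 mm high: dried salt inside stops the stem hard after a small arc either way. A full swing to the stop breaks one layer; the next breaks only on a full swing the other way. The first needs one certain direction, so the first swing may do nothing. 0.15 to 0.3 N m at the stop is enough; more does not help.
- salt_arc (a point): The same point again. The free arc starts at under 10 degrees either side, uneven about the start, and widens with each layer to about 25 degrees either side, plus the stem's twist. After 4 layers (4 or 5 swings) the stem is free: only the friction is left, and no stop within 90 degrees either way.
- vial: Small white vial with a green cap, 25 mm across, 49 mm tall, 20 g. Origin: centre of its underside; z along it, upward. It starts standing in the well.
- tray: Low open green tray fixed to the bench, 170 (own x) x 120 (own y) x 24 mm outside, walls 4 mm, floor 4 mm above the bench. Origin: centre of its underside.
- blue_vial: Vial like the other but with a blue cap, a bystander. Origin: centre of its underside.
- red_cup: Specimen cup with a red lid, 58 mm across, 59 mm tall, a bystander. Origin: centre of its underside.
- yellow_cup: Specimen cup with a yellow lid, 58 mm across, 59 mm tall, a bystander. Origin: centre of its underside.
- pouch: Black zipped pouch, 46 x 76 x 25 mm, a bystander. Origin: centre of its underside.
Things that resemble listed ones, but are neither listed nor needed, are in the scene too. Leave any yellow look-alike of the holder alone.

How it is judged:
On the way, in this order (a step that is already met when the one before it is completed fails the run):
1. the knob is free and its arm swung aside (horizontal distance between disc and well above 0.08 m), for 0.2 s.
2. the vial is lifted out of the well (height (world z) of vial above 0.03 m and horizontal distance between disc and well above 0.08 m), for 0.1 s.
At the end, for the whole second after the job is handed in: The green-capped vial stands on the tray's floor inside its walls, upright within 0.15 rad and at rest, released; the knob's arm is still aside, its disc more than 80 mm from the well's centre (x of vial in the frame of tray between -0.075 and 0.075 m and y of vial in the frame of tray between -0.05 and 0.05 m and z of vial in the frame of tray below 0.008 m and angle between vial's own z axis and vertical below 0.15 rad and linear speed of vial below 0.02 m/s and horizontal distance between disc and well above 0.08 m); the robot touches nothing.
It fails at once if the stem is sheared: the knob turned more than 0.26 rad against its collar (angle between the x axis of grip and the x axis of collar, either way round above 0.26 rad).
It fails at once if the vial is tipped by more than 0.6 rad (angle between vial's own z axis and vertical above 0.6 rad).
It fails at once if the blue-capped vial, a cup or the pouch is moved by more than 20 mm (distance of any of blue_vial, red_cup, yellow_cup, pouch from where it was at the start of the episode above 0.02 m).
It also fails if it takes over 70 s, if anything falls off the work surface, if the arm or the gripper's body presses on something with over 40 N, if the wrist force passes 120 N, or if a joint passes its speed limit or range.

## Working session

There is one attempt and no reset: what is moved stays moved. The work goes in short steps, Python scripts to look and compute and a tool call to move; the robot and the scene stay as the last step left them, time stands still between calls to the robot, and variables do not carry over. Pictures are saved under pics/ and viewed, and the job is handed in when it is done.

Besides the shell and the picture viewer there is one more tool, called after "Emit:" in YAML: its name, and indented under it one key for each argument. send_rows: Moves the arm, as the interface text tells. Its arguments: {"type":"object","properties":{"grip":{"type":"array","items":{"type":"number"}},"offset":{"type":"array","items":{"type":"array","items":{"type":"number"}}},"twist":{"type":"array","items":{"type":"number"}},"newtons":{"type":"number"}},"required":["grip","offset","twist"]}

```bash
mkdir -p pics
cat > h.py <<'E'
import numpy as np, cv2
from workcell import monitor, viewer, manip
from scipy.spatial.transform import Rotation as Rn
def cam(name,fn=None):
    o=monitor.get_obs()
    p,d=viewer.camera(name)
    if fn: cv2.imwrite('pics/'+fn,p)
    return p,d,o
def pose(name,o):
    m=viewer.camera_model(name)
    K=np.array(m['camera_matrix']);D=np.array(m['distortion'],float)
    if name=='wrist':
        T=np.eye(4);T[:3,:3]=Rn.from_quat(o['ee_rot']).as_matrix();T[:3,3]=o['position']
        W=T@np.array(m['mount']);R=W[:3,:3].T;t=-R@W[:3,3]
    else: R=np.array(m['R']);t=np.array(m['t']).ravel()
    return K,D,R,t
def ray(name,o,px):
    K,D,R,t=pose(name,o)
    u=cv2.undistortPoints(np.array(px,float).reshape(-1,1,2),K,D).reshape(-1,2)
    c=-R.T@t
    d=np.c_[u,np.ones(len(u))]@R
    return c,d
def atz(name,o,px,z):
    c,d=ray(name,o,px)
    return c+d*((z-c[2])/d[:,2])[:,None]
def atdepth(name,o,px,dep):
    c,d=ray(name,o,px)
    return c+d*np.array(dep).reshape(-1,1)
def proj(name,o,P):
    K,D,R,t=pose(name,o)
    return cv2.projectPoints(np.array(P,float).reshape(-1,3),cv2.Rodrigues(R)[0],t,K,D)[0].reshape(-1,2)
E
python3 - <<'E'
from h import *
o=monitor.get_obs();print({k:np.round(v,3) for k,v in o.items()})
print(manip.tcp_to_grasp)
for n in ['scene','top','wrist']:
    p,d,o=cam(n,n+'0.png')
    for t in ['holder','grip','vial','tray','collar','disc','well','blue_vial','red_cup','yellow_cup','pouch']:
        if n=='wrist': continue
        for r in viewer.spot_point(t,n)[:3]:
            if r['score']>.2: print(n,t,round(r['score'],2),np.round(r['position'],1),[round(x,3) for x in atz(n,o,r['position'],{'grip':.09,'collar':.052,'disc':.058,'well':.006}.get(t,0))[0]])
print(monitor.get_obs()['clock'])
E
```

```text
{'clock': np.float64(0.0), 'joint_pos': array([-1.257,  0.333, -0.065,  1.461,  0.022,  1.35 , -0.089]), 'joint_velocities': array([ 0.002,  0.001, -0.003,  0.001,  0.001, -0.   ,  0.002]), 'tau': array([-1.0000e-03, -6.2545e+01,  4.9000e-02, -3.9163e+01,  1.6000e-02,
        1.0000e-02, -0.0000e+00]), 'position': array([0.206, 0.59 , 0.231]), 'ee_rot': array([ 0.118,  0.697, -0.119,  0.697]), 'ft_force': array([ 0.736, -0.11 , -0.389]), 'torque': array([ 0.002, -0.084,  0.025]), 'grip_width': np.float64(1.0)}
0.0187
scene holder 0.95 [289.2 221.2] [np.float64(0.555), np.float64(-0.013), np.float64(0.0)]
scene grip 0.6 [291.8 213.3] [np.float64(0.537), np.float64(-0.066), np.float64(0.09)]
scene grip 0.5 [289.3 200.4] [np.float64(0.56), np.float64(0.001), np.float64(0.09)]
scene vial 0.49 [291.7 211. ] [np.float64(0.59), np.float64(0.035), np.float64(0.0)]
scene vial 0.44 [269.8 220. ] [np.float64(0.492), np.float64(0.024), np.float64(0.0)]
scene tray 0.74 [243.2 195. ] [np.float64(0.457), np.float64(0.202), np.float64(0.0)]
scene collar 0.81 [290.5 210.4] [np.float64(0.56), np.float
[... 1348 characters left out ...]
p disc 0.69 [424.8 252.1] [np.float64(0.396), np.float64(-0.456), np.float64(0.058)]
top disc 0.31 [139.7 253.7] [np.float64(0.389), np.float64(0.411), np.float64(0.058)]
top well 0.81 [270.  225.7] [np.float64(0.485), np.float64(0.016), np.float64(0.006)]
top well 0.74 [423.3 256.3] [np.float64(0.388), np.float64(-0.465), np.float64(0.006)]
top blue_vial 0.62 [229.8 166.3] [np.float64(0.68), np.float64(0.148), np.float64(0.0)]
top red_cup 0.82 [377.8 238.8] [np.float64(0.444), np.float64(-0.324), np.float64(0.0)]
top yellow_cup 0.69 [138.7 251. ] [np.float64(0.403), np.float64(0.432), np.float64(0.0)]
top pouch 0.69 [377.8 200.4] [np.float64(0.567), np.float64(-0.328), np.float64(0.0)]
1.25
```

View pics/scene0.png

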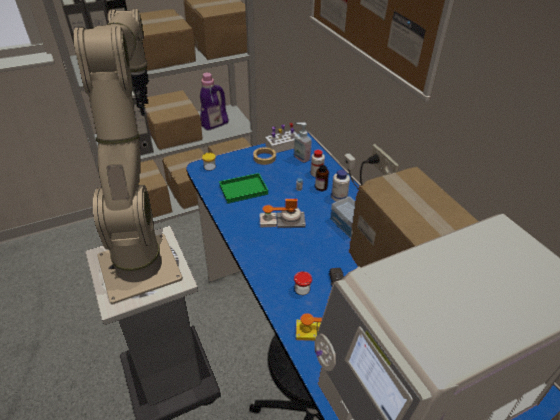

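View pics/top0.png

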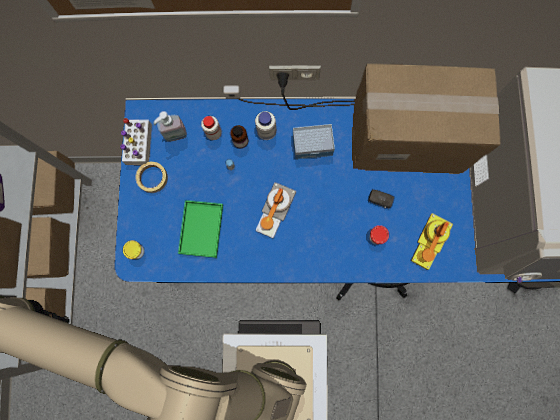

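Run:
```python
import cv2
p=cv2.imread('pics/top0.png')
c=p[165:255,180:310];cv2.imwrite('pics/top0z.png',cv2.resize(c,None,fx=6,fy=6,interpolation=cv2.INTER_CUBIC))
```

```text
(no output)
```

View pics/top0z.png

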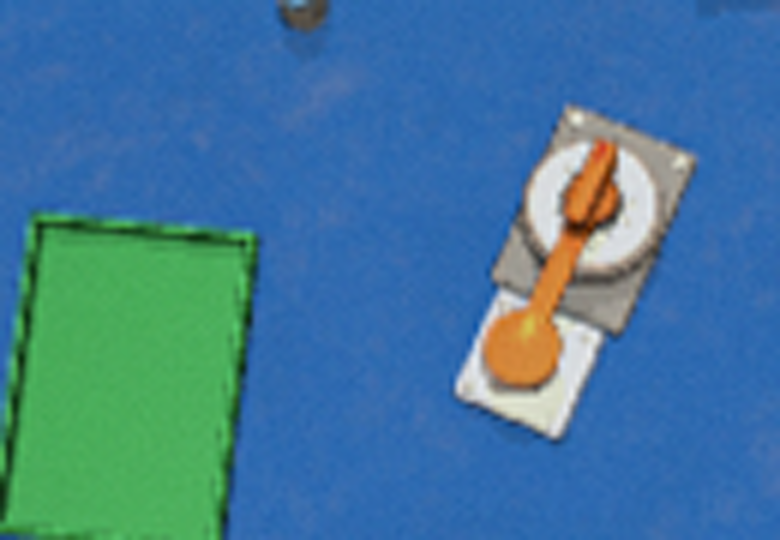

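The scene shows the white and grey holder near pixel (279,202) in top. The yellow look-alike is at (433,234) and the tray at (203,229). The blue vial stands at (230,164), red cup at (378,236), yellow cup at (132,250) and pouch at (381,198). I'll work out the motion to a wrist-camera view above the holder.

Run:
```python
from h import *
o=monitor.get_obs();R=Rn.from_quat(o['ee_rot']).as_matrix()
print(R.round(3))
m=viewer.camera_model('wrist');print(np.array(m['mount']).round(3))
d=np.array([.54,0.0,.30])-o['position'];print('tool delta mm',(R.T@d*1000).round(0))
```

```text
[[ 0.     0.33   0.944]
 [ 0.     0.944 -0.33 ]
 [-1.     0.    -0.   ]]
[[-0.    -0.311  0.95  -0.143]
 [ 1.     0.001  0.001 -0.   ]
 [-0.001  0.95   0.311 -0.08 ]
 [ 0.     0.     0.     1.   ]]
tool delta mm [ -69. -447.  510.]
```

Emit:
send_rows:
  grip: [0,0,0,0,0]
  offset:
    - [-4,-22,26]
    - [-7,-45,51]
    - [-10,-67,77]
    - [-14,-90,102]
    - [-17,-112,128]
  twist: [0,0,0,0,0]
  newtons: 40

```text
clock: 1.67
position: [0.2908, 0.4405, 0.2487]
ee_rot: [0.119, 0.697, -0.118, 0.697]
ft_force: [0.7, 1.3, -0.4]
grip_width: 1.0
```

Emit:
send_rows:
  grip: [0,0,0,0,0]
  offset:
    - [-4,-22,26]
    - [-7,-45,51]
    - [-10,-67,77]
    - [-14,-90,102]
    - [-17,-112,128]
  twist: [0,0,0,0,0]

```text
clock: 2.08
position: [0.3746, 0.2923, 0.2659]
ee_rot: [0.119, 0.697, -0.118, 0.697]
ft_force: [1.3, 0.5, 0.1]
grip_width: 0.997
```

Emit:
send_rows:
  grip: [0,0,0,0,0]
  offset:
    - [-4,-22,26]
    - [-7,-45,51]
    - [-10,-67,77]
    - [-14,-90,102]
    - [-17,-112,128]
  twist: [0,0,0,0,0]

```text
clock: 2.5
position: [0.4584, 0.1442, 0.2829]
ee_rot: [0.119, 0.697, -0.118, 0.697]
ft_force: [1.2, 0.6, 0.6]
grip_width: 1.003
```

Emit:
send_rows:
  grip: [0,0,0,0,0]
  offset:
    - [-4,-22,26]
    - [-7,-45,51]
    - [-10,-67,77]
    - [-14,-90,102]
    - [-17,-112,128]
  twist: [0,0,0,0,0]

```text
clock: 2.92
position: [0.5422, -0.0038, 0.2999]
ee_rot: [0.119, 0.697, -0.118, 0.697]
ft_force: [0.7, 0.2, -0.4]
grip_width: 1.005
```

Run:
```python
from h import *
p,d,o=cam('wrist','w1.png')
print(o['position'],o['torque'])
for t,z in [('grip',.09),('collar',.052),('disc',.058),('well',.006),('holder',0),('vial',0)]:
    for r in viewer.spot_point(t,'wrist')[:2]:
        x=r['position'];print(t,round(r['score'],2),np.round(x,1),atz('wrist',o,x,z)[0].round(4))
```

```text
[ 0.5422376  -0.0037746   0.29993163] [-0.02477742 -0.02269985 -0.01216949]
grip 0.74 [276.2 194.7] [ 0.5603 -0.0107  0.09  ]
collar 0.81 [278.4 189. ] [ 0.565  -0.0098  0.052 ]
disc 0.85 [285.7 105.9] [0.4832 0.0265 0.058 ]
disc 0.17 [ 55.4 261.1] [ 0.5587 -0.2922  0.058 ]
well 0.81 [283.1 104.3] [0.4828 0.0248 0.006 ]
well 0.43 [418.6 218.7] [0.6728 0.1435 0.006 ]
holder 0.82 [276.3 176.9] [ 0.5626 -0.0115  0.    ]
```

View pics/w1.png

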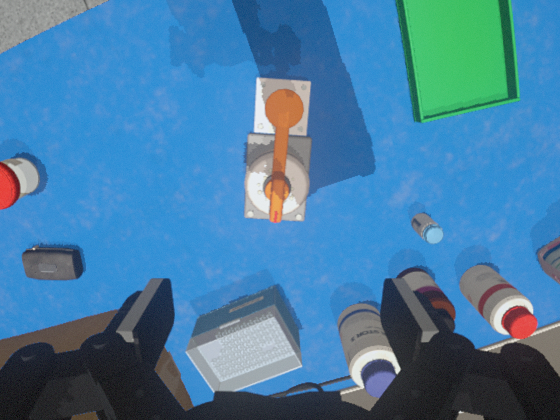

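Run:
```python
from h import *
import cv2
o=monitor.get_obs()
p=cv2.imread('pics/w1.png')
c=p[60:240,220:340];cv2.imwrite('pics/w1z.png',cv2.resize(c,None,fx=4,fy=3.3*4/3.3,interpolation=cv2.INTER_CUBIC)[:600*1+120])
h=cv2.cvtColor(p,cv2.COLOR_BGR2HSV)
m=((h[...,0]<16)&(h[...,1]>150)&(h[...,2]>70))
m[:,:220]=0;m[:,340:]=0;m[240:]=0
for y in range(85,225,5):
    xs=np.where(m[y])[0]
    if len(xs): print(y,xs.min(),xs.max())
a=np.argwhere(m[:132]);ym,xm=a[a[:,0]<126].mean(0)
print('disc',xm,ym)
```

```text
90 279 287
95 271 297
100 267 300
105 266 302
110 266 302
115 267 301
120 270 298
125 275 292
130 277 287
135 276 287
140 276 286
145 275 286
150 275 285
155 274 285
160 278 284
165 276 284
170 281 283
185 267 286
190 268 287
195 267 284
200 271 282
205 271 281
210 271 280
215 271 280
220 272 279
disc 283.9408502772643 107.96487985212569
```

Run:
```python
import cv2
p=cv2.imread('pics/w1.png')
c=p[70:230,220:340];cv2.imwrite('pics/w1y.png',cv2.resize(c,None,fx=3.7,fy=3.7,interpolation=cv2.INTER_CUBIC))
```

```text
(no output)
```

View pics/w1y.png

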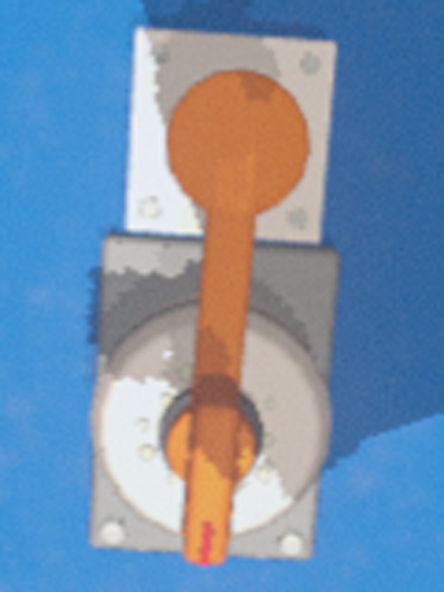

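Run:
```python
from h import *
o=monitor.get_obs()
tw=atz('wrist',o,[276.9,183.5],.048)[0]
di=atz('wrist',o,[284,107.5],.064)[0]
a=atz('wrist',o,[[281.5,135],[279.5,155]],.064)
b=atz('wrist',o,[[276,205],[275.5,215],[275.5,220]],.106)
print(tw,di,np.linalg.norm((tw-di)[:2]),a,b)
v=tw-di;print('ang x',np.degrees(np.arctan2(v[1],v[0])))
v=b[1]-di;print('ang blade',np.degrees(np.arctan2(v[1],v[0])))
# foot plate & block corners 
px=np.array([[135,30],[335,42],[125,228],[322,240],[105,237],[338,250],[90,545],[312,555]])/3.7+[220,70]
zs=[.016]*4+[.012]*4
P=np.array([atz('wrist',o,q,z)[0] for q,z in zip(px,zs)]);print(P.round(4))
bc=P[:4].mean(0);fc=P[4:].mean(0);print(bc,fc, np.linalg.norm(P[4]-P[5]),np.linalg.norm(P[4]-P[6]))
e=[P[2]-P[0],P[3]-P[1],P[6]-P[4],P[7]-P[5]]
print([np.degrees(np.arctan2(x[1],x[0])).round(1) for x in e])
R=Rn.from_quat(o['ee_rot']).as_matrix();print('tool z ang',np.degrees(np.arctan2(R[1,2],R[0,2])))
```

```text
[ 0.55817916 -0.00647159  0.048     ] [0.48265974 0.02725139 0.064     ] 0.08270684457683768 [[0.50776687 0.01598524 0.064     ]
 [0.52656571 0.00734198 0.064     ]] [[ 0.56439889 -0.00958738  0.106     ]
 [ 0.57383565 -0.01338341  0.106     ]
 [ 0.57869811 -0.01507709  0.106     ]]
ang x -24.063015527461356
ang blade -24.021328419688157
[[ 0.4446  0.009   0.016 ]
 [ 0.4675  0.0646  0.016 ]
 [ 0.499  -0.014   0.016 ]
 [ 0.5225  0.0427  0.016 ]
 [ 0.4998 -0.0213  0.012 ]
 [ 0.5277  0.0466  0.012 ]
 [ 0.5941 -0.0618  0.012 ]
 [ 0.622   0.0076  0.012 ]]
[0.48339051 0.025561   0.016     ] [ 0.56092197 -0.0072174   0.012     ] 0.07342723191595213 0.10266328435731306
[np.float64(-23.0), np.float64(-21.7), np.float64(-23.3), np.float64(-22.5)]
tool z ang -19.179026661031344
```

Emit:
send_rows:
  grip: [0,0,0,0,0]
  offset:
    - [30,1,6]
    - [60,2,12]
    - [90,3,18]
    - [110,3,18]
    - [110,3,18]
  twist: [1,2,4,4.3,4.3]

```text
clock: 3.68
position: [0.5572, -0.0039, 0.1851]
ee_rot: [0.143, 0.695, -0.145, 0.69]
ft_force: [-1.2, -0.5, 0.4]
grip_width: 0.998
```

Run:
```python
from h import *
p,d,o=cam('wrist','w2.png')
print(o['position'],o['torque'])
for t,z in [('grip',.09),('collar',.052),('disc',.058)]:
    for r in viewer.spot_point(t,'wrist')[:2]:
        x=r['position'];print(t,round(r['score'],2),np.round(x,1),atz('wrist',o,x,z)[0].round(4))
R=Rn.from_quat(o['ee_rot']).as_matrix();print('tool z ang',np.degrees(np.arctan2(R[1,2],R[0,2])))
g=[.5605,-.007];print(proj('wrist',o,[[*g,.048],[*g,.106]]))
```

```text
[ 0.55719871 -0.00391309  0.18506926] [-0.00338446 -0.00488508  0.04587646]
grip 0.81 [270.1 225.1] [ 0.5627 -0.0119  0.09  ]
collar 0.72 [273.5 210.7] [ 0.5651 -0.0108  0.052 ]
disc 0.89 [274.9  94.5] [0.4843 0.0256 0.058 ]
tool z ang -23.494055810918113
[[275.65238808 202.32734454]
 [275.08537492 227.78760407]]
```

View pics/w2.png

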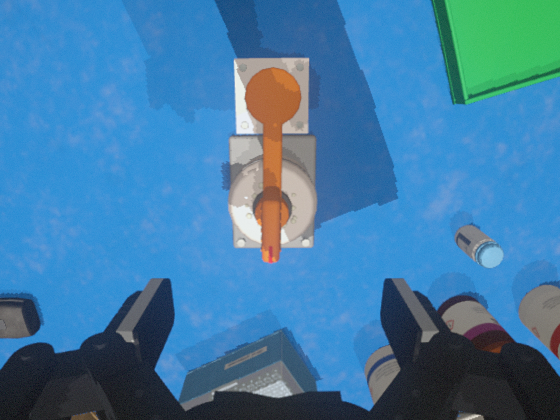

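Run:
```python
from h import *
o=monitor.get_obs();print(o['position'])
p=cv2.imread('pics/w2.png')
c=p[50:275,220:330];cv2.imwrite('pics/w2y.png',cv2.resize(c,None,fx=2.65,fy=2.65,interpolation=cv2.INTER_CUBIC))
h=cv2.cvtColor(p,cv2.COLOR_BGR2HSV)
m=((h[...,0]<16)&(h[...,1]>150)&(h[...,2]>70));m[:,:220]=0;m[:,330:]=0;m[270:]=0
for y in list(range(130,180,10))+list(range(225,265,5)):
    xs=np.where(m[y])[0]
    if len(xs): print(y,xs.min(),xs.max())
a=np.argwhere(m[:122]);print('disc',a.mean(0)[::-1],a.min(0),a.max(0))
g=(h[...,1]<70)
for y in [190,200,210]:
    xs=np.where(g[y,200:350])[0]+200;print('tower',y,xs.min(),xs.max())
R=Rn.from_quat(o['ee_rot']).as_matrix();T=o['position']
print(R.round(4)); print(proj('wrist',o,[T+R[:,0]*t for t in (.075,.079,.095,.121,.137)]))
K=viewer.camera_model('wrist');print(K['camera_matrix'],K['distortion'])
```

```text
[ 0.56041141 -0.0046856   0.19116727]
130 264 280
140 264 281
150 264 281
160 264 280
170 264 280
225 267 276
230 267 275
235 271 273
240 271 274
245 269 274
250 263 265
255 263 268
260 265 275
disc [272.8029661   95.41652542] [ 68 246] [121 300]
tower 190 230 315
tower 200 228 316
tower 210 228 316
[[ 2.400e-03  3.993e-01  9.168e-01]
 [ 8.000e-04  9.168e-01 -3.993e-01]
 [-1.000e+00  1.700e-03  1.900e-03]]
[[277.01933851 223.10150046]
 [277.01571651 220.96516102]
 [277.00232012 213.06518459]
 [276.98369316 202.08464496]
 [276.97380147 196.25539212]]
[[366.14272451   0.         276.94938172]
 [  0.         366.14272451 210.35115531]
 [  0.           0.           1.        ]] [-0.08974588  0.          0.          0.          0.        ]
```

View pics/w2y.png

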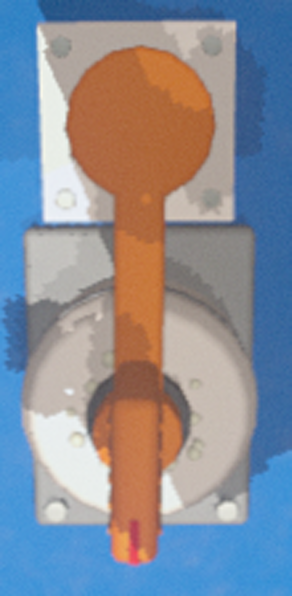

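Run:
```python
from h import *
p,d,o=cam('wrist','w3.png')
print(o['position'],o['joint_velocities'].round(3))
h=cv2.cvtColor(p,cv2.COLOR_BGR2HSV)
m=((h[...,0]<16)&(h[...,1]>150)&(h[...,2]>70));m[:,:220]=0;m[:,330:]=0;m[275:]=0
a=np.argwhere(m[:118]);print('disc',a.mean(0)[::-1],a.min(0),a.max(0))
for y in [140,160]: 
    xs=np.where(m[y])[0];print('arm',y,xs.min(),xs.max())
g=(h[...,1]<70)
for y in [190,195,200,205,210]:
    xs=np.where(g[y,200:350])[0]+200;print('tower',y,xs.min(),xs.max())
for r in viewer.spot_point('grip','wrist')[:1]: print(r['position'],atz('wrist',o,r['position'],.09))
c=p[50:275,220:330];cv2.imwrite('pics/w3y.png',cv2.resize(c,None,fx=2.65,fy=2.65,interpolation=cv2.INTER_CUBIC))
R=Rn.from_quat(o['ee_rot']).as_matrix();print(R.round(4),np.degrees(np.arctan2(R[1,2],R[0,2])))
for zz in (.048,): print(atz('wrist',o,[[272,200],[272,205]],zz))
```

```text
[ 0.56041141 -0.0046856   0.19116727] [ 0.003 -0.003  0.004 -0.002 -0.    -0.005 -0.   ]
disc [270.93662271  89.72777541] [ 62 244] [117 297]
arm 140 262 279
arm 160 262 278
tower 190 228 314
tower 195 227 314
tower 200 227 314
tower 205 228 313
tower 210 230 311
[[ 2.400e-03  3.993e-01  9.168e-01]
 [ 8.000e-04  9.168e-01 -3.993e-01]
 [-1.000e+00  1.700e-03  1.900e-03]] -23.534128117718517
[[ 0.56366373 -0.01025506  0.048     ]
 [ 0.56757382 -0.01197369  0.048     ]]
```

View pics/w3y.png

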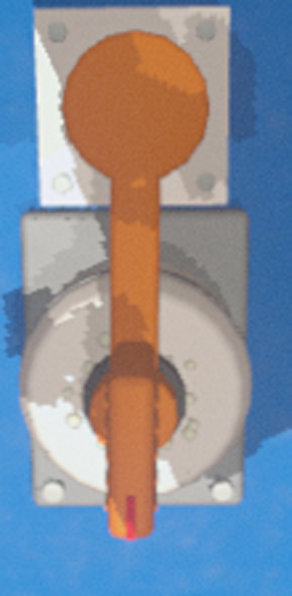

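Run:
```python
from h import *
o=monitor.get_obs()
R=Rn.from_quat(o['ee_rot']).as_matrix()
tw=atz('wrist',o,[270.8,195.2],.048)[0];di=atz('wrist',o,[270.7,88.8],.064)[0]
be=atz('wrist',o,[220+131/2.65,50+520/2.65],.106)[0]
print(tw,di,be,np.linalg.norm(tw-di),[np.degrees(np.arctan2(*(a-di)[1::-1])) for a in (tw,be)])
tgt=np.array([tw[0],tw[1],.073]);print(R.T@(tgt-o['position'])*1000, o['position'])
```

```text
[ 0.55965809 -0.00973188  0.048     ] [0.48402043 0.02377324 0.064     ] [ 0.57738692 -0.01770703  0.106     ] 0.08425941822791734 [np.float64(-23.891845713593675), np.float64(-23.95431559964678)]
[118.07388181  -4.95972507   0.89952762] [ 0.5604953  -0.00492746  0.19108076]
```

Emit:
send_rows:
  grip: [0,0,0,0,0]
  offset:
    - [10,-3,1]
    - [35,-5,1.5]
    - [60,-5,1.5]
    - [80,-5,1.5]
    - [90,-5,1.5]
  twist: [0,0.3,0.3,0.3,0.3]

```text
clock: 4.4
position: [0.5578, -0.0106, 0.0968]
ee_rot: [0.146, 0.693, -0.147, 0.691]
ft_force: [-0.1, -0.6, 0.2]
grip_width: 1.0
```

Emit:
send_rows:
  grip: [0,0,0,0,0]
  offset:
    - [8,0,0]
    - [18,0,0]
    - [25,0,0]
    - [28,0,0]
    - [28,0,0]
  twist: [0,0,0,0,0]

```text
clock: 4.82
position: [0.559, -0.0104, 0.071]
ee_rot: [0.146, 0.692, -0.146, 0.692]
ft_force: [-0.3, 0.8, -0.1]
grip_width: 1.006
```

Run:
```python
from h import *
p,d,o=cam('wrist','w4.png')
o=monitor.get_obs();R=Rn.from_quat(o['ee_rot']).as_matrix()
print(o['position'],o['ft_force'],o['torque'],np.degrees(np.arctan2(R[1,2],R[0,2])))
```

```text
[ 0.55924474 -0.01040446  0.07147406] [-1.16627517 -0.50879584  0.77521667] [ 0.02397678  0.01114922 -0.04224869] -23.893908137306674
```

View pics/w4.png

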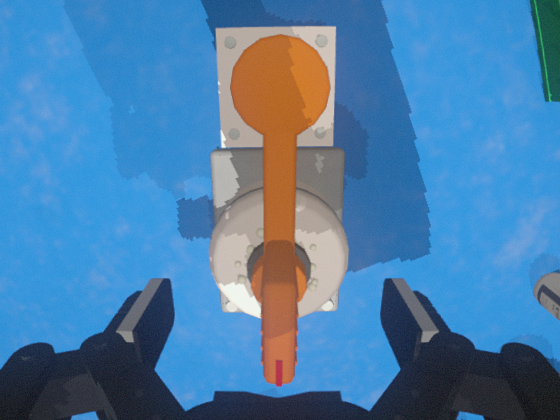

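Run:
```python
from h import *
o=monitor.get_obs();R=Rn.from_quat(o['ee_rot']).as_matrix();T=o['position'];print(T)
p=cv2.imread('pics/w4.png')
c=p[170:400,190:370];cv2.imwrite('pics/w4y.png',cv2.resize(c,None,fx=2.6,fy=2.6,interpolation=cv2.INTER_CUBIC))
print(proj('wrist',o,[T+R[:,0]*.023,*[T+R[:,0]*(-.034)+R[:,2]*a for a in (-.022,0,.022)]]))
for px in ([279,252],[279,254]):
  tw=atz('wrist',o,px,.048)[0];print(R.T@(tw-T)*1000)
```

```text
[ 0.55924474 -0.01040446  0.07147406]
[[277.0835353  258.89849348]
 [277.27294355 273.63711235]
 [277.20367988 328.84094688]
 [277.14150924 377.18857062]]
[23.47365439  0.95104894 -3.56134039]
[23.47383122  0.9539533  -2.46835484]
```

View pics/w4y.png

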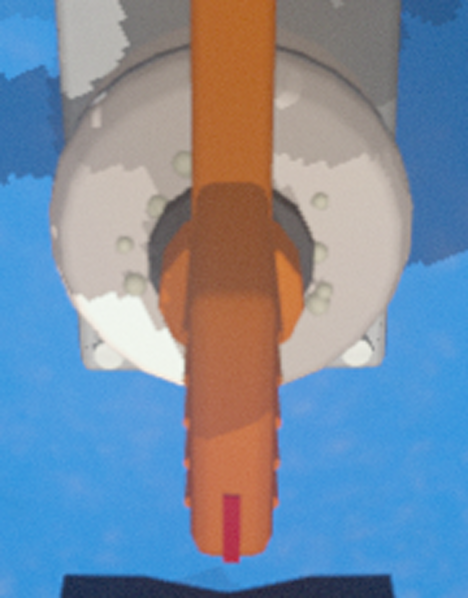

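Emit:
send_rows:
  grip: [0,150,255,255,255]
  offset:
    - [0,1,1]
    - [0,1,1]
    - [0,1,1]
    - [0,1,1]
    - [0,1,1]
  twist: [0,0,0,0,0]
  newtons: 40

```text
clock: 5.28
position: [0.5605, -0.0099, 0.0714]
ee_rot: [0.146, 0.692, -0.146, 0.692]
ft_force: [0.7, -1.0, 0.2]
grip_width: 0.455
```

Emit:
send_rows:
  grip: [255,255,255,255,255]
  offset:
    - [0,0,0]
    - [0,0,0]
    - [0,0,0]
    - [0,0,0]
    - [0,0,0]
  twist: [0,0,0,0,0]

```text
clock: 5.7
position: [0.5604, -0.0101, 0.0714]
ee_rot: [0.146, 0.692, -0.146, 0.692]
ft_force: [-1.4, -1.1, 2.2]
grip_width: 0.133
```

```bash
cat > s.py <<'E'
from h import *
o=monitor.get_obs();R=Rn.from_quat(o['ee_rot']).as_matrix()
print(round(o['clock'],2),o['position'].round(4),'F',o['ft_force'].round(1),'M',o['torque'].round(3),'yaw',np.degrees(np.arctan2(R[1,2],R[0,2])).round(2),round(o['grip_width'],3))
E
python3 s.py
python3 -c "
from h import *
p,d,o=cam('wrist','w5.png')"
```

```text
5.7 [ 0.5604 -0.0101  0.0714] F [-1.4 -1.1  2.2] M [-0.225  0.37   0.008] yaw -23.91 0.133
```

View pics/w5.png

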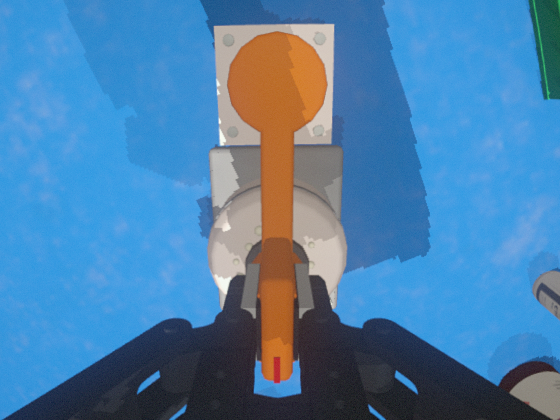

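Emit:
send_rows:
  grip: [255,255,255,255,255]
  offset:
    - [0,0,0]
    - [0,0,0]
    - [0,0,0]
    - [0,0,0]
    - [0,0,0]
  twist: [1,2,3,4,4]

```text
clock: 6.17
position: [0.5605, -0.0099, 0.0714]
ee_rot: [0.171, 0.686, -0.171, 0.686]
ft_force: [-3.2, -1.1, 4.0]
grip_width: 0.139
```

```bash
python3 s.py
```

```text
6.17 [ 0.5605 -0.0099  0.0714] F [-3.2 -1.1  4. ] M [-0.241  0.39   0.034] yaw -27.99 0.139
```

Emit:
send_rows:
  grip: [255,255,255,255,255]
  offset:
    - [0,0,0]
    - [0,0,0]
    - [0,0,0]
    - [0,0,0]
    - [0,0,0]
  twist: [0.7,1.4,2.1,3,3]

```text
clock: 6.58
position: [0.5605, -0.0098, 0.0714]
ee_rot: [0.189, 0.681, -0.189, 0.681]
ft_force: [-2.2, -1.6, 5.7]
grip_width: 0.135
```

```bash
python3 s.py
```

```text
6.58 [ 0.5605 -0.0098  0.0714] F [-2.2 -1.6  5.7] M [-0.159  0.344  0.139] yaw -30.99 0.135
```

Emit:
send_rows:
  grip: [255,255,255,255,255]
  offset:
    - [0,0,0]
    - [0,0,0]
    - [0,0,0]
    - [0,0,0]
    - [0,0,0]
  twist: [0.6,1.2,1.8,2.4,2.4]

```text
clock: 7.0
position: [0.5605, -0.0098, 0.0714]
ee_rot: [0.203, 0.677, -0.203, 0.677]
ft_force: [-1.5, 0.3, 6.1]
grip_width: 0.137
```

```bash
python3 s.py
```

```text
7.0 [ 0.5605 -0.0098  0.0714] F [-1.5  0.3  6.1] M [-0.065  0.267  0.083] yaw -33.37 0.137
```

Emit:
send_rows:
  grip: [255,255,255,255,255]
  offset:
    - [0,0,0]
    - [0,0,0]
    - [0,0,0]
    - [0,0,0]
    - [0,0,0]
  twist: [0.6,1.2,1.8,2,2]

```text
clock: 7.42
position: [0.5606, -0.0097, 0.0714]
ee_rot: [0.215, 0.674, -0.215, 0.674]
ft_force: [-0.0, 0.4, 4.9]
grip_width: 0.135
```

```bash
python3 s.py;python3 -c "
from h import *
p,d,o=cam('wrist','w6.png');cv2.imwrite('pics/w6y.png',cv2.resize(p[20:400,190:370],None,fx=1.57,fy=1.57))"; python3 s.py
```

```text
7.42 [ 0.5606 -0.0097  0.0714] F [-0.   0.4  4.9] M [0.029 0.116 0.127] yaw -35.34 0.135
7.47 [ 0.5606 -0.0097  0.0714] F [-0.1  0.9  6.1] M [0.037 0.1   0.14 ] yaw -35.33 0.13
```

View pics/w6y.png

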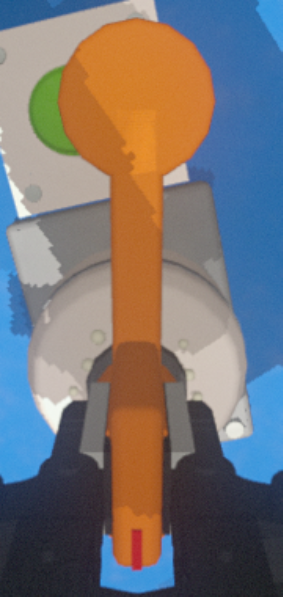

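Emit:
send_rows:
  grip: [255,255,255,255,255]
  offset:
    - [0,0,0]
    - [0,0,0]
    - [0,0,0]
    - [0,0,0]
    - [0,0,0]
  twist: [0.5,1,1.5,2,2]

```text
clock: 7.88
position: [0.5606, -0.0097, 0.0714]
ee_rot: [0.226, 0.67, -0.226, 0.67]
ft_force: [0.7, 0.8, 5.2]
grip_width: 0.135
```

```bash
python3 s.py
```

```text
7.88 [ 0.5606 -0.0097  0.0714] F [0.7 0.8 5.2] M [ 0.271 -0.127  0.181] yaw -37.34 0.135
```

Emit:
send_rows:
  grip: [255,255,255,255,255]
  offset:
    - [0,0,0]
    - [0,0,0]
    - [0,0,0]
    - [0,0,0]
    - [0,0,0]
  twist: [0.5,1,1.5,2,2]

```text
clock: 8.3
position: [0.5606, -0.0096, 0.0714]
ee_rot: [0.238, 0.666, -0.238, 0.666]
ft_force: [1.7, 2.1, 6.0]
grip_width: 0.131
```

```bash
python3 s.py
```

```text
8.3 [ 0.5606 -0.0096  0.0714] F [1.7 2.1 6. ] M [ 0.525 -0.39   0.218] yaw -39.33 0.131
```

Emit:
send_rows:
  grip: [255,255,255,255,255]
  offset:
    - [0,0,0]
    - [0,0,0]
    - [0,0,0]
    - [0,0,0]
    - [0,0,0]
  twist: [0.8,0.8,0.8,-1,-3]

```text
clock: 8.72
position: [0.5605, -0.0097, 0.0714]
ee_rot: [0.22, 0.672, -0.22, 0.672]
ft_force: [2.3, 2.8, 5.1]
grip_width: 0.139
```

Emit:
send_rows:
  grip: [255,255,255,255,255]
  offset:
    - [0,0,0]
    - [0,0,0]
    - [0,0,0]
    - [0,0,0]
    - [0,0,0]
  twist: [-3,-6,-9,-12,-13]

```text
clock: 9.13
position: [0.5603, -0.0102, 0.0714]
ee_rot: [0.142, 0.693, -0.142, 0.693]
ft_force: [0.1, 2.3, 6.6]
grip_width: 0.135
```

```bash
python3 s.py
```

```text
9.13 [ 0.5603 -0.0102  0.0714] F [0.1 2.3 6.6] M [ 0.35  -0.155 -0.108] yaw -23.16 0.135
```

Emit:
send_rows:
  grip: [255,255,255,255,255]
  offset:
    - [0,0,0]
    - [0,0,0]
    - [0,0,0]
    - [0,0,0]
    - [0,0,0]
  twist: [-0.5,-1,-1.5,-2,-2]

```text
clock: 9.55
position: [0.5602, -0.0103, 0.0714]
ee_rot: [0.131, 0.695, -0.131, 0.695]
ft_force: [-0.1, 0.8, 6.9]
grip_width: 0.133
```

```bash
python3 s.py
```

```text
9.55 [ 0.5602 -0.0103  0.0714] F [-0.1  0.8  6.9] M [ 0.331 -0.106 -0.094] yaw -21.31 0.133
```

Emit:
send_rows:
  grip: [255,255,255,255,255]
  offset:
    - [0,0,0]
    - [0,0,0]
    - [0,0,0]
    - [0,0,0]
    - [0,0,0]
  twist: [-0.7,-1.4,-2.1,-2.8,-3]

```text
clock: 9.97
position: [0.5602, -0.0104, 0.0713]
ee_rot: [0.112, 0.698, -0.113, 0.698]
ft_force: [-0.5, 1.2, 7.4]
grip_width: 0.133
```

```bash
python3 s.py
```

```text
9.97 [ 0.5602 -0.0104  0.0713] F [-0.5  1.2  7.4] M [ 0.314 -0.047 -0.088] yaw -18.31 0.133
```

Emit:
send_rows:
  grip: [255,255,255,255,255]
  offset:
    - [0,0,0]
    - [0,0,0]
    - [0,0,0]
    - [0,0,0]
    - [0,0,0]
  twist: [-0.7,-1.4,-2.1,-2.8,-3]

```text
clock: 10.38
position: [0.5602, -0.0105, 0.0713]
ee_rot: [0.094, 0.701, -0.094, 0.701]
ft_force: [0.0, 0.9, 7.3]
grip_width: 0.135
```

```bash
python3 s.py
```

```text
10.38 [ 0.5602 -0.0105  0.0713] F [0.  0.9 7.3] M [ 0.264 -0.074 -0.099] yaw -15.31 0.135
```

Emit:
send_rows:
  grip: [255,255,255,255,255]
  offset:
    - [0,0,0]
    - [0,0,0]
    - [0,0,0]
    - [0,0,0]
    - [0,0,0]
  twist: [-0.7,-1.4,-2.1,-2.8,-3]

```text
clock: 10.8
position: [0.5601, -0.0106, 0.0714]
ee_rot: [0.076, 0.703, -0.076, 0.703]
ft_force: [-0.7, 0.8, 7.1]
grip_width: 0.137
```

```bash
python3 s.py
```

```text
10.8 [ 0.5601 -0.0106  0.0714] F [-0.7  0.8  7.1] M [ 0.167 -0.017 -0.071] yaw -12.32 0.137
```

Emit:
send_rows:
  grip: [255,255,255,255,255]
  offset:
    - [0,0,0]
    - [0,0,0]
    - [0,0,0]
    - [0,0,0]
    - [0,0,0]
  twist: [-0.7,-1.4,-2.1,-2.8,-3]

```text
clock: 11.22
position: [0.5601, -0.0108, 0.0713]
ee_rot: [0.057, 0.705, -0.058, 0.705]
ft_force: [-0.2, -0.1, 7.5]
grip_width: 0.136
```

```bash
python3 s.py
```

```text
11.22 [ 0.5601 -0.0108  0.0713] F [-0.2 -0.1  7.5] M [ 0.114  0.006 -0.133] yaw -9.33 0.136
```

Emit:
send_rows:
  grip: [255,255,255,255,255]
  offset:
    - [0,0,0]
    - [0,0,0]
    - [0,0,0]
    - [0,0,0]
    - [0,0,0]
  twist: [-0.5,-1,-1.5,-2,-2]

```text
clock: 11.63
position: [0.5601, -0.0109, 0.0714]
ee_rot: [0.045, 0.706, -0.046, 0.705]
ft_force: [-0.6, -0.2, 6.7]
grip_width: 0.137
```

```bash
python3 s.py
```

```text
11.63 [ 0.5601 -0.0109  0.0714] F [-0.6 -0.2  6.7] M [ 0.08   0.073 -0.22 ] yaw -7.35 0.137
```

Emit:
send_rows:
  grip: [255,255,255,255,255]
  offset:
    - [0,0,0]
    - [0,0,0]
    - [0,0,0]
    - [0,0,0]
    - [0,0,0]
  twist: [-0.8,-0.8,-0.8,1,4]

```text
clock: 12.05
position: [0.5601, -0.0107, 0.0713]
ee_rot: [0.07, 0.704, -0.071, 0.703]
ft_force: [-0.1, 0.9, 6.8]
grip_width: 0.132
```

Emit:
send_rows:
  grip: [255,255,255,255,255]
  offset:
    - [0,0,0]
    - [0,0,0]
    - [0,0,0]
    - [0,0,0]
    - [0,0,0]
  twist: [6,12,18,22,24]

```text
clock: 12.47
position: [0.5605, -0.0098, 0.0714]
ee_rot: [0.216, 0.673, -0.216, 0.673]
ft_force: [2.1, 3.2, 6.7]
grip_width: 0.135
```

```bash
python3 s.py
```

```text
12.47 [ 0.5605 -0.0098  0.0714] F [2.1 3.2 6.7] M [ 0.688 -0.343  0.094] yaw -35.54 0.135
```

Emit:
send_rows:
  grip: [255,255,255,255,255]
  offset:
    - [0,0,0]
    - [0,0,0]
    - [0,0,0]
    - [0,0,0]
    - [0,0,0]
  twist: [0.7,1.4,2.1,2.8,3]

```text
clock: 12.88
position: [0.5605, -0.0098, 0.0714]
ee_rot: [0.232, 0.668, -0.232, 0.668]
ft_force: [2.2, 2.9, 5.2]
grip_width: 0.133
```

```bash
python3 s.py
```

```text
12.88 [ 0.5605 -0.0098  0.0714] F [2.2 2.9 5.2] M [ 0.658 -0.482  0.135] yaw -38.33 0.133
```

Emit:
send_rows:
  grip: [255,255,255,255,255]
  offset:
    - [0,0,0]
    - [0,0,0]
    - [0,0,0]
    - [0,0,0]
    - [0,0,0]
  twist: [0.5,1,1.5,2,2]

```text
clock: 13.3
position: [0.5606, -0.0097, 0.0714]
ee_rot: [0.244, 0.664, -0.244, 0.664]
ft_force: [3.0, 3.3, 5.6]
grip_width: 0.132
```

```bash
python3 s.py
```

```text
13.3 [ 0.5606 -0.0097  0.0714] F [3.  3.3 5.6] M [ 0.822 -0.624  0.041] yaw -40.34 0.132
```

Emit:
send_rows:
  grip: [255,255,255,255,255]
  offset:
    - [0,0,0]
    - [0,0,0]
    - [0,0,0]
    - [0,0,0]
    - [0,0,0]
  twist: [0.7,1.4,2.1,2.8,3]

```text
clock: 13.72
position: [0.5606, -0.0096, 0.0714]
ee_rot: [0.261, 0.657, -0.261, 0.657]
ft_force: [2.5, 4.3, 4.8]
grip_width: 0.134
```

```bash
python3 s.py
```

```text
13.72 [ 0.5606 -0.0096  0.0714] F [2.5 4.3 4.8] M [ 1.017 -0.732  0.074] yaw -43.37 0.134
```

Emit:
send_rows:
  grip: [255,255,255,255,255]
  offset:
    - [0,0,0]
    - [0,0,0]
    - [0,0,0]
    - [0,0,0]
    - [0,0,0]
  twist: [0.7,1.4,2.1,2.8,3]

```text
clock: 14.13
position: [0.5607, -0.0095, 0.0714]
ee_rot: [0.279, 0.65, -0.278, 0.65]
ft_force: [3.2, 5.1, 4.3]
grip_width: 0.131
```

```bash
python3 s.py
```

```text
14.13 [ 0.5607 -0.0095  0.0714] F [3.2 5.1 4.3] M [ 1.029 -0.858  0.195] yaw -46.36 0.131
```

Emit:
send_rows:
  grip: [255,255,255,255,255]
  offset:
    - [0,0,0]
    - [0,0,0]
    - [0,0,0]
    - [0,0,0]
    - [0,0,0]
  twist: [0.8,1.6,1.6,1.6,1.6]

```text
clock: 14.55
position: [0.5608, -0.0095, 0.0714]
ee_rot: [0.287, 0.646, -0.287, 0.646]
ft_force: [4.4, 3.5, 4.3]
grip_width: 0.132
```

```bash
python3 s.py
```

```text
14.55 [ 0.5608 -0.0095  0.0714] F [4.4 3.5 4.3] M [ 1.042 -0.87   0.14 ] yaw -47.91 0.132
```

Emit:
send_rows:
  grip: [255,255,255,255,255]
  offset:
    - [0,0,0]
    - [0,0,0]
    - [0,0,0]
    - [0,0,0]
    - [0,0,0]
  twist: [0.7,1.4,1.4,1.4,1.4]

```text
clock: 14.97
position: [0.5608, -0.0094, 0.0714]
ee_rot: [0.295, 0.642, -0.295, 0.643]
ft_force: [4.9, 4.4, 4.0]
grip_width: 0.134
```

```bash
python3 s.py
```

```text
14.97 [ 0.5608 -0.0094  0.0714] F [4.9 4.4 4. ] M [ 1.025 -0.914  0.298] yaw -49.3 0.134
```

Emit:
send_rows:
  grip: [255,255,255,255,255]
  offset:
    - [0,0,0]
    - [0,0,0]
    - [0,0,0]
    - [0,0,0]
    - [0,0,0]
  twist: [-2,-7,-12,-17,-22]

```text
clock: 15.38
position: [0.5603, -0.0101, 0.0714]
ee_rot: [0.166, 0.687, -0.166, 0.687]
ft_force: [1.4, 2.3, 6.5]
grip_width: 0.14
```

Emit:
send_rows:
  grip: [255,255,255,255,255]
  offset:
    - [0,0,0]
    - [0,0,0]
    - [0,0,0]
    - [0,0,0]
    - [0,0,0]
  twist: [-5,-10,-14,-17,-19]

```text
clock: 15.8
position: [0.56, -0.0109, 0.0713]
ee_rot: [0.051, 0.706, -0.051, 0.705]
ft_force: [1.0, 0.8, 7.5]
grip_width: 0.134
```

```bash
python3 s.py
```

```text
15.8 [ 0.56   -0.0109  0.0713] F [1.  0.8 7.5] M [ 0.218 -0.086 -0.105] yaw -8.24 0.134
```

Emit:
send_rows:
  grip: [255,255,255,255,255]
  offset:
    - [0,0,0]
    - [0,0,0]
    - [0,0,0]
    - [0,0,0]
    - [0,0,0]
  twist: [-0.7,-1.4,-2.1,-2.8,-3]

```text
clock: 16.22
position: [0.5601, -0.0109, 0.0713]
ee_rot: [0.033, 0.707, -0.033, 0.706]
ft_force: [1.4, 0.5, 8.0]
grip_width: 0.136
```

```bash
python3 s.py
```

```text
16.22 [ 0.5601 -0.0109  0.0713] F [1.4 0.5 8. ] M [ 0.235 -0.141 -0.102] yaw -5.36 0.136
```

Emit:
send_rows:
  grip: [255,255,255,255,255]
  offset:
    - [0,0,0]
    - [0,0,0]
    - [0,0,0]
    - [0,0,0]
    - [0,0,0]
  twist: [-0.7,-1.4,-2.1,-2.8,-3]

```text
clock: 16.63
position: [0.56, -0.0111, 0.0713]
ee_rot: [0.014, 0.707, -0.015, 0.707]
ft_force: [0.3, -0.6, 6.9]
grip_width: 0.135
```

```bash
python3 s.py
```

```text
16.63 [ 0.56   -0.0111  0.0713] F [ 0.3 -0.6  6.9] M [ 0.166 -0.078 -0.09 ] yaw -2.37 0.135
```

Emit:
send_rows:
  grip: [255,255,255,255,255]
  offset:
    - [0,0,0]
    - [0,0,0]
    - [0,0,0]
    - [0,0,0]
    - [0,0,0]
  twist: [-0.7,-1.4,-2.1,-2.8,-3]

```text
clock: 17.05
position: [0.56, -0.0112, 0.0713]
ee_rot: [-0.004, 0.707, 0.004, 0.707]
ft_force: [0.9, -0.2, 7.1]
grip_width: 0.133
```

```bash
python3 s.py
```

```text
17.05 [ 0.56   -0.0112  0.0713] F [ 0.9 -0.2  7.1] M [ 0.057 -0.136 -0.105] yaw 0.63 0.133
```

Emit:
send_rows:
  grip: [255,255,255,255,255]
  offset:
    - [0,0,0]
    - [0,0,0]
    - [0,0,0]
    - [0,0,0]
    - [0,0,0]
  twist: [-0.7,-1.4,-2.1,-2.8,-3]

```text
clock: 17.47
position: [0.56, -0.0113, 0.0713]
ee_rot: [-0.023, 0.707, 0.022, 0.707]
ft_force: [0.7, -0.3, 7.7]
grip_width: 0.13
```

```bash
python3 s.py
```

```text
17.47 [ 0.56   -0.0113  0.0713] F [ 0.7 -0.3  7.7] M [ 0.009 -0.116 -0.096] yaw 3.62 0.13
```

Emit:
send_rows:
  grip: [255,255,255,255,255]
  offset:
    - [0,0,0]
    - [0,0,0]
    - [0,0,0]
    - [0,0,0]
    - [0,0,0]
  twist: [-0.7,-1.4,-2.1,-2.8,-3]

```text
clock: 17.88
position: [0.5601, -0.0114, 0.0714]
ee_rot: [-0.041, 0.706, 0.04, 0.706]
ft_force: [0.0, -0.7, 7.9]
grip_width: 0.13
```

```bash
python3 s.py
```

```text
17.88 [ 0.5601 -0.0114  0.0714] F [ 0.  -0.7  7.9] M [-0.066 -0.15  -0.202] yaw 6.61 0.13
```

Emit:
send_rows:
  grip: [255,255,255,255,255]
  offset:
    - [0,0,0]
    - [0,0,0]
    - [0,0,0]
    - [0,0,0]
    - [0,0,0]
  twist: [-0.7,-1.4,-1.5,-1.5,-1.5]

```text
clock: 18.3
position: [0.5601, -0.0115, 0.0714]
ee_rot: [-0.05, 0.706, 0.049, 0.705]
ft_force: [0.0, -1.1, 6.8]
grip_width: 0.135
```

```bash
python3 s.py
```

```text
18.3 [ 0.5601 -0.0115  0.0714] F [ 0.  -1.1  6.8] M [-0.054 -0.152 -0.17 ] yaw 8.06 0.135
```

Emit:
send_rows:
  grip: [255,255,255,255,255]
  offset:
    - [0,0,0]
    - [0,0,0]
    - [0,0,0]
    - [0,0,0]
    - [0,0,0]
  twist: [-0.7,-1.4,-1.5,-1.5,-1.5]

```text
clock: 18.72
position: [0.5601, -0.0116, 0.0713]
ee_rot: [-0.059, 0.705, 0.058, 0.704]
ft_force: [0.7, -0.9, 7.3]
grip_width: 0.135
```

```bash
python3 s.py
```

```text
18.72 [ 0.5601 -0.0116  0.0713] F [ 0.7 -0.9  7.3] M [-0.093 -0.133 -0.285] yaw 9.55 0.135
```

Emit:
send_rows:
  grip: [255,255,255,255,255]
  offset:
    - [0,0,0]
    - [0,0,0]
    - [0,0,0]
    - [0,0,0]
    - [0,0,0]
  twist: [2,8,14,20,26]

```text
clock: 19.13
position: [0.5601, -0.0105, 0.0714]
ee_rot: [0.102, 0.7, -0.103, 0.7]
ft_force: [1.1, 2.3, 7.8]
grip_width: 0.131
```

Emit:
send_rows:
  grip: [255,255,255,255,255]
  offset:
    - [0,0,0]
    - [0,0,0]
    - [0,0,0]
    - [0,0,0]
    - [0,0,0]
  twist: [6,12,18,23,25]

```text
clock: 19.55
position: [0.5606, -0.0097, 0.0714]
ee_rot: [0.251, 0.661, -0.251, 0.661]
ft_force: [2.9, 5.0, 5.7]
grip_width: 0.135
```

```bash
python3 s.py; python3 -c "
from h import *
print(monitor.get_obs()['joint_pos'].round(2))"
```

```text
19.55 [ 0.5606 -0.0097  0.0714] F [2.9 5.  5.7] M [ 1.007 -0.731  0.107] yaw -41.63 0.135
[-0.53  0.37  0.56  1.84 -0.23  1.    0.97]
```

Emit:
send_rows:
  grip: [255,255,255,255,255]
  offset:
    - [0,0,0]
    - [0,0,0]
    - [0,0,0]
    - [0,0,0]
    - [0,0,0]
  twist: [1,2,3,4,4]

```text
clock: 19.97
position: [0.5607, -0.0096, 0.0714]
ee_rot: [0.273, 0.652, -0.273, 0.652]
ft_force: [3.6, 4.1, 4.5]
grip_width: 0.139
```

```bash
python3 s.py
```

```text
19.97 [ 0.5607 -0.0096  0.0714] F [3.6 4.1 4.5] M [ 1.068 -0.75   0.123] yaw -45.39 0.139
```

Emit:
send_rows:
  grip: [255,255,255,255,255]
  offset:
    - [0,0,0]
    - [0,0,0]
    - [0,0,0]
    - [0,0,0]
    - [0,0,0]
  twist: [0.7,1.4,2.1,2.8,3]

```text
clock: 20.38
position: [0.5608, -0.0095, 0.0714]
ee_rot: [0.29, 0.645, -0.289, 0.645]
ft_force: [3.2, 4.2, 4.3]
grip_width: 0.134
```

```bash
python3 s.py
```

```text
20.38 [ 0.5608 -0.0095  0.0714] F [3.2 4.2 4.3] M [ 1.116 -0.91   0.091] yaw -48.37 0.134
```

Emit:
send_rows:
  grip: [255,255,255,255,255]
  offset:
    - [0,0,0]
    - [0,0,0]
    - [0,0,0]
    - [0,0,0]
    - [0,0,0]
  twist: [0.7,1.4,2.1,2.8,3]

```text
clock: 20.8
position: [0.5608, -0.0094, 0.0714]
ee_rot: [0.307, 0.637, -0.306, 0.637]
ft_force: [4.5, 4.8, 3.6]
grip_width: 0.138
```

```bash
python3 s.py
```

```text
20.8 [ 0.5608 -0.0094  0.0714] F [4.5 4.8 3.6] M [ 1.141 -1.042  0.049] yaw -51.36 0.138
```

Emit:
send_rows:
  grip: [255,255,255,255,255]
  offset:
    - [0,0,0]
    - [0,0,0]
    - [0,0,0]
    - [0,0,0]
    - [0,0,0]
  twist: [0.7,1.4,2.1,2.8,3]

```text
clock: 21.22
position: [0.5609, -0.0093, 0.0714]
ee_rot: [0.323, 0.629, -0.323, 0.629]
ft_force: [4.6, 4.7, 3.8]
grip_width: 0.131
```

```bash
python3 s.py
```

```text
21.22 [ 0.5609 -0.0093  0.0714] F [4.6 4.7 3.8] M [ 1.182 -1.095  0.076] yaw -54.36 0.131
```

Emit:
send_rows:
  grip: [255,255,255,255,255]
  offset:
    - [0,0,0]
    - [0,0,0]
    - [0,0,0]
    - [0,0,0]
    - [0,0,0]
  twist: [0.7,1.4,2.1,2.8,3]

```text
clock: 21.63
position: [0.561, -0.0093, 0.0714]
ee_rot: [0.34, 0.62, -0.339, 0.621]
ft_force: [5.3, 4.5, 4.2]
grip_width: 0.135
```

```bash
python3 s.py
```

```text
21.63 [ 0.561  -0.0093  0.0714] F [5.3 4.5 4.2] M [ 1.307 -1.162  0.104] yaw -57.35 0.135
```

Emit:
send_rows:
  grip: [255,255,255,255,255]
  offset:
    - [0,0,0]
    - [0,0,0]
    - [0,0,0]
    - [0,0,0]
    - [0,0,0]
  twist: [0.7,1.4,2.1,2.8,3]

```text
clock: 22.05
position: [0.5611, -0.0092, 0.0714]
ee_rot: [0.356, 0.611, -0.355, 0.612]
ft_force: [5.3, 6.1, 2.0]
grip_width: 0.133
```

```bash
python3 s.py
```

```text
22.05 [ 0.5611 -0.0092  0.0714] F [5.3 6.1 2. ] M [ 1.178 -1.318  0.132] yaw -60.35 0.133
```

Emit:
send_rows:
  grip: [255,255,255,255,255]
  offset:
    - [0,0,0]
    - [0,0,0]
    - [0,0,0]
    - [0,0,0]
    - [0,0,0]
  twist: [0.7,1.4,2,2,2]

```text
clock: 22.47
position: [0.5611, -0.0092, 0.0714]
ee_rot: [0.366, 0.605, -0.365, 0.605]
ft_force: [5.7, 5.1, 3.4]
grip_width: 0.134
```

```bash
python3 s.py
```

```text
22.47 [ 0.5611 -0.0092  0.0714] F [5.7 5.1 3.4] M [ 1.269 -1.312  0.04 ] yaw -62.31 0.134
```

Emit:
send_rows:
  grip: [255,255,255,255,255]
  offset:
    - [0,0,0]
    - [0,0,0]
    - [0,0,0]
    - [0,0,0]
    - [0,0,0]
  twist: [2,4,6,8,8]

```text
clock: 22.88
position: [0.5614, -0.0091, 0.0714]
ee_rot: [0.408, 0.577, -0.407, 0.578]
ft_force: [7.3, 5.9, 1.2]
grip_width: 0.133
```

```bash
python3 s.py
```

```text
22.88 [ 0.5614 -0.0091  0.0714] F [7.3 5.9 1.2] M [ 1.37  -1.669  0.067] yaw -70.43 0.133
```

Emit:
send_rows:
  grip: [255,255,255,255,255]
  offset:
    - [0,0,0]
    - [0,0,0]
    - [0,0,0]
    - [0,0,0]
    - [0,0,0]
  twist: [3,6,9,12,14]

```text
clock: 23.3
position: [0.5618, -0.009, 0.0715]
ee_rot: [0.476, 0.523, -0.474, 0.524]
ft_force: [10.3, 5.5, -1.0]
grip_width: 0.135
```

```bash
python3 s.py
```

```text
23.3 [ 0.5618 -0.009   0.0715] F [10.3  5.5 -1. ] M [ 1.374 -2.274  0.065] yaw -84.46 0.135
```

Emit:
send_rows:
  grip: [255,255,255,255,255]
  offset:
    - [0,0,0]
    - [0,0,0]
    - [0,0,0]
    - [0,0,0]
    - [0,0,0]
  twist: [3,6,9,10,10]

```text
clock: 23.72
position: [0.5622, -0.009, 0.0715]
ee_rot: [0.52, 0.48, -0.518, 0.481]
ft_force: [11.8, 5.7, -3.7]
grip_width: 0.135
```

Emit:
send_rows:
  grip: [200,120,50,0,0]
  offset:
    - [0,0,0]
    - [0,0,0]
    - [0,0,0]
    - [0,0,0]
    - [0,0,0]
  twist: [0,0,0,0,0]

```text
clock: 24.13
position: [0.5598, -0.0104, 0.071]
ee_rot: [-0.518, -0.481, 0.519, -0.481]
ft_force: [0.0, 0.4, -0.2]
grip_width: 0.777
```

Emit:
send_rows:
  grip: [0,0,0,0,0]
  offset:
    - [0,0,0]
    - [-10,0,0]
    - [-35,0,0]
    - [-65,0,0]
    - [-100,0,0]
  twist: [0,0,0,0,0]

```text
clock: 24.55
position: [0.5594, -0.0103, 0.1722]
ee_rot: [-0.518, -0.481, 0.519, -0.48]
ft_force: [1.1, 0.7, 0.1]
grip_width: 0.999
```

```bash
python3 s.py
```

```text
24.55 [ 0.5594 -0.0103  0.1722] F [1.1 0.7 0.1] M [ 0.083 -0.035 -0.023] yaw -94.33 0.999
```

Emit:
send_rows:
  grip: [0,0,0,0,0]
  offset:
    - [0,-16,-6]
    - [0,-32,-12]
    - [0,-48,-18]
    - [0,-64,-24]
    - [0,-78,-29]
  twist: [-7,-14,-21,-28,-35]

```text
clock: 24.97
position: [0.4839, 0.025, 0.172]
ee_rot: [0.348, 0.615, -0.348, 0.616]
ft_force: [0.4, 0.9, -0.2]
grip_width: 1.002
```

Emit:
send_rows:
  grip: [0,0,0,0,0]
  offset:
    - [0,0,0]
    - [0,0,0]
    - [0,0,0]
    - [0,0,0]
    - [0,0,0]
  twist: [-7,-14,-21,-28,-35]

```text
clock: 25.38
position: [0.4848, 0.0246, 0.172]
ee_rot: [0.147, 0.692, -0.147, 0.692]
ft_force: [0.5, 0.2, 0.1]
grip_width: 1.005
```

Emit:
send_rows:
  grip: [0,0,0,0,0]
  offset:
    - [0,0,0]
    - [0,0,0]
    - [0,0,0]
    - [0,0,0]
    - [0,0,0]
  twist: [0,0,0,0,0]

```text
clock: 25.8
position: [0.4848, 0.0248, 0.1714]
ee_rot: [0.15, 0.691, -0.149, 0.691]
ft_force: [0.8, -0.3, -0.3]
grip_width: 0.998
```

```bash
python3 s.py
python3 - <<'E'
from h import *
p,d,o=cam('wrist','w7.png')
for t,z in [('vial',.006),('disc',.058),('well',.006)]:
    for r in viewer.spot_point(t,'wrist')[:2]:
        x=r['position'];print(t,round(r['score'],2),np.round(x,1),atz('wrist',o,x,z)[0].round(4))
h=cv2.cvtColor(p,cv2.COLOR_BGR2HSV)
m=((h[...,0]>40)&(h[...,0]<85)&(h[...,1]>100)).astype(np.uint8)
n,l,s,c=cv2.connectedComponentsWithStats(m)
for i in range(1,n):
    if s[i,4]>100: print(s[i],c[i],atz('wrist',o,c[i],.055)[0])
t,_,_=cam('top','top7.png')
E
python3 s.py
```

```text
25.8 [0.4848 0.0248 0.1714] F [ 0.8 -0.3 -0.3] M [-0.003  0.    -0.043] yaw -24.41 0.998
vial 0.73 [277.4 187.2] [0.4848 0.0252 0.006 ]
disc 0.77 [379.4 271.4] [0.5678 0.0758 0.058 ]
well 0.92 [276.  188.6] [0.4855 0.0236 0.006 ]
[  410     0   150   195 23350] [493.08115632  85.2130621 ] [0.46783198 0.19845183 0.055     ]
[260 188  30  30 667] [274.37331334 202.96701649] [0.48331093 0.02335463 0.055     ]
26.05 [0.4848 0.0249 0.1713] F [ 0.6  0.2 -0.2] M [-0.003 -0.     0.024] yaw -24.32 0.997
```

View pics/w7.png

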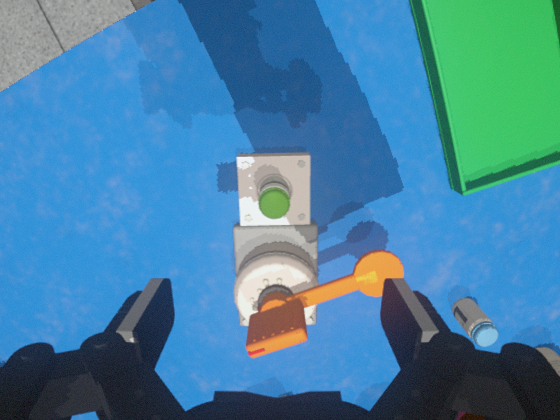

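Emit:
send_rows:
  grip: [0,0,0,0,0]
  offset:
    - [20,-2,-0.7]
    - [45,-2,-0.7]
    - [70,-2,-0.7]
    - [90,-2,-0.7]
    - [100,-2,-0.7]
  twist: [0,0,0,0,0]

```text
clock: 26.47
position: [0.482, 0.0231, 0.0691]
ee_rot: [0.148, 0.692, -0.149, 0.69]
ft_force: [-0.0, 0.1, 0.1]
grip_width: 1.001
```

```bash
python3 s.py
python3 - <<'E'
from h import *
p,d,o=cam('wrist','w8.png')
R=Rn.from_quat(o['ee_rot']).as_matrix()
h=cv2.cvtColor(p,cv2.COLOR_BGR2HSV)
m=((h[...,0]>40)&(h[...,0]<85)&(h[...,1]>100)).astype(np.uint8)
n,l,s,c=cv2.connectedComponentsWithStats(m)
for i in range(1,n):
    if s[i,4]>100:
        w=atz('wrist',o,c[i],.055)[0]; print(s[i],c[i],w,R.T@(w-o['position'])*1000)
E
python3 s.py
```

```text
26.47 [0.482  0.0231 0.0691] F [-0.   0.1  0.1] M [-0.039  0.033  0.014] yaw -24.31 1.001
[  489     0    71   246 11028] [534.51342038 100.33705114] [0.45615661 0.15748511 0.055     ] [ 14.01252179 111.81158038 -78.86308641]
[ 255  244   47   47 1720] [278.29244186 267.04534884] [0.48221999 0.02364137 0.055     ] [ 1.40718735e+01  5.66893453e-01 -8.39237121e-03]
26.52 [0.4816 0.0231 0.0685] F [-1.8  0.3 -2.3] M [-0.028  0.114  0.024] yaw -24.3 1.001
```

View pics/w8.png

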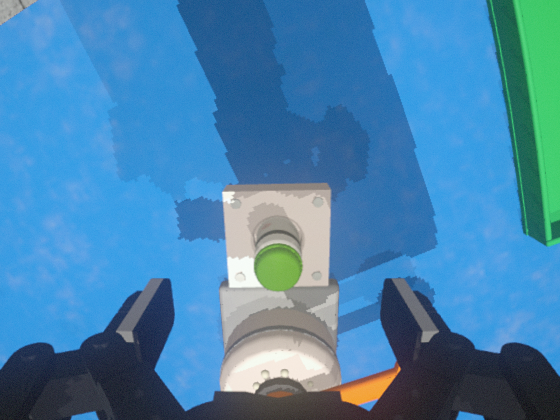

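Emit:
send_rows:
  grip: [0,0,0,0,0]
  offset:
    - [8,0.5,0]
    - [20,0.5,0]
    - [32,0.5,0]
    - [42,0.5,0]
    - [48,0.5,0]
  twist: [0,0,0,0,0]

```text
clock: 26.93
position: [0.4838, 0.024, 0.023]
ee_rot: [0.149, 0.691, -0.149, 0.691]
ft_force: [-0.4, -0.3, -0.3]
grip_width: 1.002
```

```bash
python3 s.py
```

```text
26.93 [0.4838 0.024  0.023 ] F [-0.4 -0.3 -0.3] M [-0.037  0.033 -0.037] yaw -24.29 1.002
```

Emit:
send_rows:
  grip: [100,180,255,255,255]
  offset:
    - [0,0,0]
    - [0,0,0]
    - [0,0,0]
    - [0,0,0]
    - [0,0,0]
  twist: [0,0,0,0,0]
  newtons: 25

```text
clock: 27.35
position: [0.4839, 0.0239, 0.0238]
ee_rot: [0.149, 0.691, -0.149, 0.692]
ft_force: [-0.4, 0.1, -1.0]
grip_width: 0.307
```

Emit:
send_rows:
  grip: [255,255,255,255,255]
  offset:
    - [0,0,0]
    - [0,0,0]
    - [0,0,0]
    - [0,0,0]
    - [0,0,0]
  twist: [0,0,0,0,0]

```text
clock: 27.77
position: [0.484, 0.0239, 0.0238]
ee_rot: [0.149, 0.691, -0.149, 0.692]
ft_force: [-2.0, -0.4, 5.7]
grip_width: 0.275
```

```bash
python3 s.py;python3 - <<'E'
from h import *
p,d,o=cam('wrist','w9.png')
E
```

```text
27.77 [0.484  0.0239 0.0238] F [-2.  -0.4  5.7] M [-0.057  0.196 -0.006] yaw -24.3 0.275
```

View pics/w9.png

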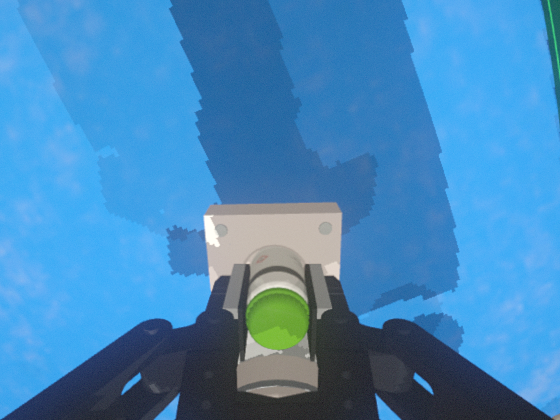

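Emit:
send_rows:
  grip: [255,255,255,255,255]
  offset:
    - [-5,0,0]
    - [-20,0,0]
    - [-40,0,0]
    - [-60,0,0]
    - [-80,0,0]
  twist: [0,0,0,0,0]

```text
clock: 28.23
position: [0.4832, 0.0236, 0.1042]
ee_rot: [0.149, 0.691, -0.149, 0.691]
ft_force: [0.6, 0.7, -0.1]
grip_width: 0.277
```

```bash
python3 s.py;python3 - <<'E'
from h import *
p,d,o=cam('wrist','w10.png')
p=cv2.imread('pics/top7.png')
h=cv2.cvtColor(p,cv2.COLOR_BGR2HSV)
m=((h[...,0]>45)&(h[...,0]<80)&(h[...,1]>120)).astype(np.uint8)
n,l,s,c=cv2.connectedComponentsWithStats(m)
i=1+np.argmax(s[1:,4]);q=cv2.findContours((l==i).astype(np.uint8),0,1)[0][0]
r=cv2.minAreaRect(q);b=cv2.boxPoints(r);print(b,r)
W=atz('top',o,b,.024);print(W.round(4),W.mean(0),np.linalg.norm(W[0]-W[1]),np.linalg.norm(W[1]-W[2]))
E
```

```text
28.23 [0.4832 0.0236 0.1042] F [ 0.6  0.7 -0.1] M [ 0.009 -0.028  0.019] yaw -24.32 0.277
[[177.87694 252.98462]
 [184.60002 199.20001]
 [222.75386 203.96924]
 [216.03078 257.75385]] ((200.31539916992188, 228.4769287109375), (38.450767517089844, 54.20317840576172), 7.125016689300537)
[[0.3956 0.3003 0.024 ]
 [0.566  0.2857 0.024 ]
 [0.5506 0.164  0.024 ]
 [0.3814 0.1808 0.024 ]] [0.47340515 0.23271811 0.024     ] 0.17100525662206506 0.12263558853799028
```

View pics/w10.png

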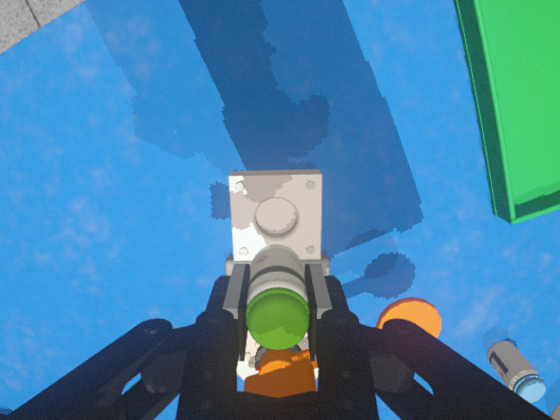

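View pics/top7.png

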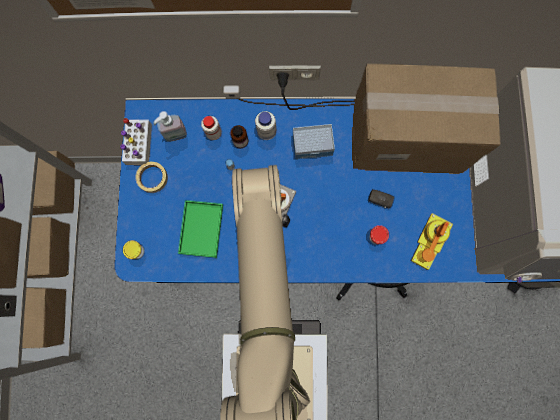

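Emit:
send_rows:
  grip: [255,255,255,255,255]
  offset:
    - [0,9,-5]
    - [0,27,-14]
    - [0,49,-25]
    - [0,74,-38]
    - [0,99,-51]
  twist: [0,0,0,0,0]

```text
clock: 28.7
position: [0.4768, 0.1366, 0.1025]
ee_rot: [0.149, 0.692, -0.149, 0.691]
ft_force: [-0.0, 0.5, 0.2]
grip_width: 0.272
```

Emit:
send_rows:
  grip: [255,255,255,255,255]
  offset:
    - [0,24,-13]
    - [0,47,-25]
    - [0,65,-34]
    - [0,77,-40]
    - [0,82,-43]
  twist: [0,0,0,0,0]

```text
clock: 29.12
position: [0.4713, 0.2298, 0.1025]
ee_rot: [0.148, 0.692, -0.148, 0.691]
ft_force: [0.2, -0.6, -0.1]
grip_width: 0.276
```

Emit:
send_rows:
  grip: [255,255,255,255,255]
  offset:
    - [0,0,0]
    - [0,0,0]
    - [5,0,0]
    - [15,0,0]
    - [25,0,0]
  twist: [0,0,0,0,0]

```text
clock: 29.53
position: [0.4725, 0.2266, 0.0775]
ee_rot: [0.149, 0.691, -0.149, 0.691]
ft_force: [0.7, 0.4, -0.6]
grip_width: 0.277
```

```bash
python3 s.py;python3 - <<'E'
from h import *
p,d,o=cam('wrist','w11.png')
E
python3 s.py
```

```text
29.53 [0.4725 0.2266 0.0775] F [ 0.7  0.4 -0.6] M [ 0.061 -0.003  0.027] yaw -24.38 0.277
29.58 [0.4712 0.2261 0.0753] F [-2.3 -0.6 -2.9] M [-0.094  0.165 -0.023] yaw -24.35 0.274
```

View pics/w11.png

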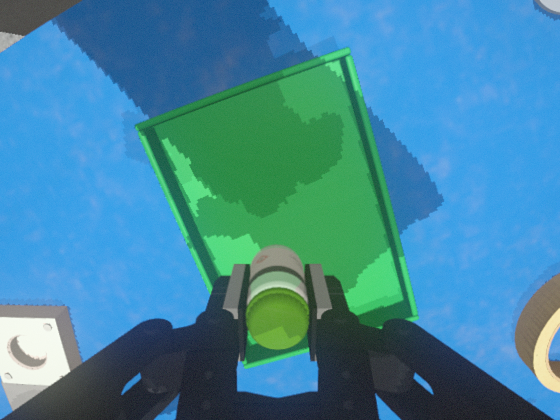

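Run:
```python
from h import *
o=monitor.get_obs();o['position']=np.array([.4725,.2266,.0775])
W=atz('wrist',o,[[138,127],[350,50],[416,317]],.024);print(W.round(4),(W[0]+W[2])/2,np.linalg.norm(W[0]-W[1]),np.linalg.norm(W[1]-W[2]))
```

```text
[[0.3848 0.1843 0.024 ]
 [0.3959 0.3014 0.024 ]
 [0.56   0.2844 0.024 ]] [0.47242307 0.23434968 0.024     ] 0.11755833672999165 0.16501752817665866
```

Emit:
send_rows:
  grip: [255,255,255,255,255]
  offset:
    - [8,3,-1]
    - [20,5,-2]
    - [32,5,-2]
    - [42,5,-2]
    - [48,5,-2]
  twist: [0,0,0,0,0]

```text
clock: 30.0
position: [0.4718, 0.2323, 0.0284]
ee_rot: [0.148, 0.692, -0.149, 0.691]
ft_force: [0.1, -1.3, 0.4]
grip_width: 0.27
```

Emit:
send_rows:
  grip: [255,255,255,255,255]
  offset:
    - [1,0,0]
    - [2,0,0]
    - [4,0,0]
    - [5,0,0]
    - [5,0,0]
  twist: [0,0,0,0,0]

```text
clock: 30.42
position: [0.4727, 0.2329, 0.0255]
ee_rot: [0.149, 0.691, -0.149, 0.691]
ft_force: [-0.5, 0.0, -0.4]
grip_width: 0.273
```

```bash
python3 s.py
```

```text
30.42 [0.4727 0.2329 0.0255] F [-0.5  0.  -0.4] M [-0.068  0.067 -0.028] yaw -24.3 0.273
```

Emit:
send_rows:
  grip: [255,255,255,255,255]
  offset:
    - [0.5,0,0]
    - [1,0,0]
    - [1.5,0,0]
    - [2,0,0]
    - [2,0,0]
  twist: [0,0,0,0,0]

```text
clock: 30.83
position: [0.4725, 0.2328, 0.0232]
ee_rot: [0.149, 0.691, -0.149, 0.691]
ft_force: [0.6, 0.2, -0.2]
grip_width: 0.275
```

```bash
python3 s.py
```

```text
30.83 [0.4725 0.2328 0.0232] F [ 0.6  0.2 -0.2] M [0.037 0.012 0.019] yaw -24.3 0.275
```

Emit:
send_rows:
  grip: [255,255,255,255,255]
  offset:
    - [0.4,0,0]
    - [0.8,0,0]
    - [1.2,0,0]
    - [1.5,0,0]
    - [1.5,0,0]
  twist: [0,0,0,0,0]

```text
clock: 31.25
position: [0.4726, 0.2328, 0.0219]
ee_rot: [0.149, 0.691, -0.149, 0.691]
ft_force: [-0.1, -0.7, 1.4]
grip_width: 0.279
```

```bash
python3 s.py
```

```text
31.25 [0.4726 0.2328 0.0219] F [-0.1 -0.7  1.4] M [-0.097  0.103  0.024] yaw -24.3 0.279
```

Emit:
send_rows:
  grip: [255,255,255,255,175]
  offset:
    - [0.5,0,0]
    - [0.5,0,0]
    - [0.5,0,0]
    - [0.5,0,0]
    - [0.5,0,0]
  twist: [0,0,0,0,0]

```text
clock: 31.67
position: [0.4727, 0.2329, 0.0215]
ee_rot: [0.149, 0.691, -0.149, 0.691]
ft_force: [-0.6, -0.5, 0.2]
grip_width: 0.31
```

```bash
python3 s.py
```

```text
31.67 [0.4727 0.2329 0.0215] F [-0.6 -0.5  0.2] M [ 0.045 -0.027 -0.013] yaw -24.3 0.31
```

Emit:
send_rows:
  grip: [165,150,130,110,110]
  offset:
    - [0,0,0]
    - [0,0,0]
    - [0,0,0]
    - [0,0,0]
    - [0,0,0]
  twist: [0,0,0,0,0]

```text
clock: 32.08
position: [0.4726, 0.2328, 0.0212]
ee_rot: [0.149, 0.691, -0.149, 0.691]
ft_force: [0.1, -0.5, 0.6]
grip_width: 0.565
```

```bash
python3 s.py; python3 -c "
from h import *
cam('wrist','w12.png')"
```

```text
32.08 [0.4726 0.2328 0.0212] F [ 0.1 -0.5  0.6] M [-0.029 -0.039 -0.007] yaw -24.29 0.565
```

View pics/w12.png

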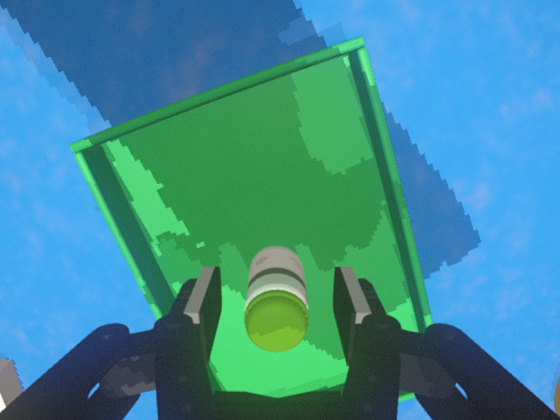

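The vial is standing upright between the opened fingers, with its cap at about (277,320). I'll rise straight up.

Emit:
send_rows:
  grip: [110,110,110,110,110]
  offset:
    - [-8,0,0]
    - [-25,0,0]
    - [-50,0,0]
    - [-80,0,0]
    - [-110,0,0]
  twist: [0,0,0,0,0]

```text
clock: 32.55
position: [0.4723, 0.2323, 0.1329]
ee_rot: [0.149, 0.691, -0.149, 0.691]
ft_force: [0.6, 0.3, 0.3]
grip_width: 0.565
```

Emit:
send_rows:
  grip: [110,110,110,110,110]
  offset:
    - [-20,0,0]
    - [-40,0,0]
    - [-60,0,0]
    - [-60,0,0]
    - [-60,0,0]
  twist: [0,0,0,0,0]

```text
clock: 32.97
position: [0.4731, 0.233, 0.1927]
ee_rot: [0.15, 0.691, -0.148, 0.692]
ft_force: [0.1, -0.0, -0.3]
grip_width: 0.567
```

```bash
python3 s.py
python3 - <<'E'
from h import *
p,d,o=cam('wrist','w13.png')
P={}
for t,z in [('vial',.004),('tray',0),('disc',.058),('well',.006)]:
    for r in viewer.spot_point(t,'wrist')[:2]:
        print(t,round(r['score'],2),np.round(r['position'],1),atz('wrist',o,r['position'],z)[0].round(4))
p,d,o=cam('scene','s13.png')
for t,z in [('vial',.004),('disc',.058),('well',.006)]:
    for r in viewer.spot_point(t,'scene')[:3]:
        print('scene',t,round(r['score'],2),np.round(r['position'],1),atz('scene',o,r['position'],z)[0].round(4))
cv2.imwrite('pics/s13z.png',cv2.resize(p[130:260,180:340],None,fx=4,fy=4,interpolation=cv2.INTER_CUBIC))
E
```

```text
32.97 [0.4731 0.233  0.1927] F [ 0.1 -0.  -0.3] M [-0.023  0.022  0.072] yaw -24.31 0.567
vial 0.6 [278.1 184.3] [0.4768 0.233  0.004 ]
tray 0.74 [279.3 176.7] [0.4715 0.2367 0.    ]
disc 0.54 [275.3 181. ] [0.461  0.2374 0.058 ]
well 0.92 [ 96.6 274.6] [0.486  0.0234 0.006 ]
scene vial 0.6 [242.8 191.1] [0.4636 0.2212 0.004 ]
scene disc 0.73 [305.6 320.5] [ 0.381  -0.4661  0.058 ]
scene disc 0.63 [281.1 191.7] [0.5722 0.0937 0.058 ]
scene well 0.8 [301.9 331.8] [ 0.3718 -0.465   0.006 ]
scene well 0.73 [268.8 220.3] [0.4853 0.0183 0.006 ]
```

View pics/w13.png

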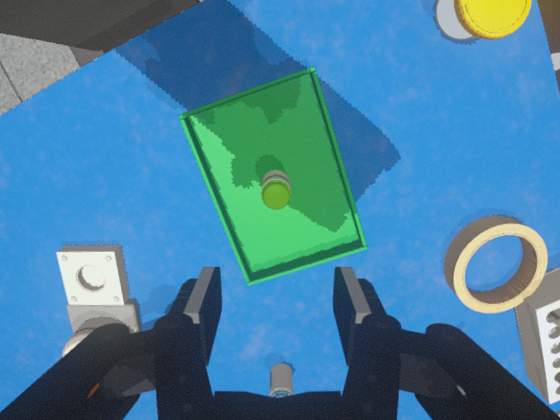

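View pics/s13z.png

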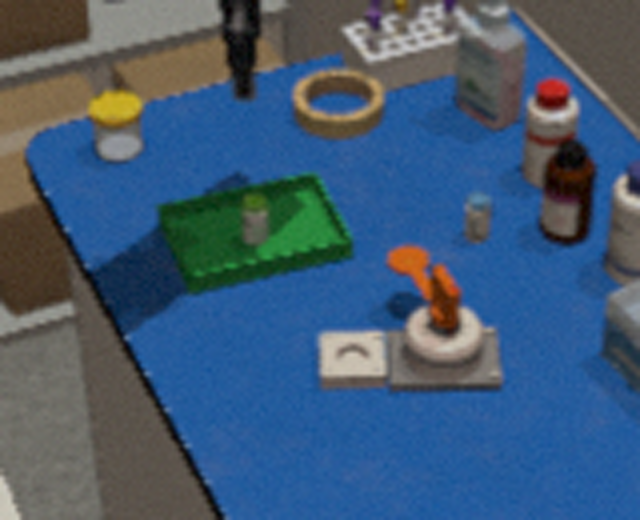

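The vial stands upright mid-tray and the arm is swung aside. The bystanders are where they were, and the robot is clear at z = 0.19 m. I'm handing in.

```bash
python3 s.py; python3 -c "
from workcell import manip
print(manip.hand_in())"
```

```text
33.42 [0.4724 0.2327 0.1909] F [0.1 0.5 0.3] M [ 0.006  0.01  -0.021] yaw -24.3 0.567
the job is handed in; nothing more can be done
None
```

The green-capped vial is standing in the tray, released, with the knob's arm swung aside. I handed the job in at about 33 s of the 70 s; the hand-in gives no verdict.

**Knob:** I rocked it right, left, right, left in small steps. The measured moment stayed at about 0.2–0.3 N m at each stop, peaking at 0.298 N m. That is below the 0.5 N m at which the stem shears. On the fifth swing only friction was left, and I turned the arm about 71 degrees aside.

**Vial:** I gripped it in the well, lifted it straight up, carried it upright and set it near the middle of the tray.

**Last checks:**
- **Vial position:** the pictures show it upright and released. The wrist camera puts it at about (0.477, 0.233) m, close to the tray centre of about (0.472, 0.235) m.
- **Arm aside:** the disc is about 98 mm from the well's centre, against the 80 mm required. That comes from the wrist camera before the lift, and the final scene picture still shows the arm aside.
- **Robot clear:** the gripper ended 0.19 m above the bench with forces near zero.
- **Bystanders:** they looked unmoved in the pictures. I did not measure them again at the end, and I did not look at the red cup and pouch again after the arm was swung.

**Disagreements:**
- The scene camera network put the vial about 15 mm from the wrist camera's figure. Both positions are well inside the tray.
- The wrist network's last "disc" reading fell on the vial's cap, so I ignored it.
- The moment readings were noisy by about 0.04 N m.

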